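Fit the filter cell to the tracing projector

ROBOT

A 6-joint arm with a two-finger parallel gripper is mounted at the origin on the work surface. World frame = base frame: x ahead of the robot, y to its left, z up, the work surface at z = 0. Lengths are in m, angles in rad, forces in N, time in s.
With the tool pointing down it reaches from about 0.35 to 1 m from the base axis. Payload 7.1 kg.
Tool frame: the origin (TCP) lies at the very end of the fingers, on their centre line; the grasp point (between the pads) lies 19 mm behind it (arm.tcp_to_grasp is the distance from the TCP to the grasp point, in m); z points along the fingers, y is the line along which they close (so a half turn about z gives the same grasp; the last joint's range is limited). The gripper opens to 85 mm and grips with 20 to 120 N. Pads are 22 mm wide; open, the fingers measure 114 mm over their backs; the gripper's body (76 mm by 85 mm) begins 54 mm behind the grasp point. The pads swing forward as they close: fully open they stand 13 mm farther back than shut.
Start: joints at [-1.338, 0.423, 1.63, -0, 1.089, -0.019], TCP at [0.156, -0.605, 0.231] pointing down, gripper open.
Joint ranges: [-3, 3], [-0.9, 2.11], [0.09, 2.58], [-1.31, 4.45], [0.11, 2.69], [-2.54, 2.54]. Speed limits (rad/s): [2.39, 2.39, 3.01, 3.14, 3.14, 3.14].

INTERFACE

Orientations are given as [roll, pitch, yaw] about the fixed x, y, z axes, in that order (R = Rz(yaw) Ry(pitch) Rx(roll)).
In Python, from cell import telemetry, eyes, workorder, arm gives the robot as it stands.
- The arm moves only by the tool play_rows, never from a script. Its argument "motion" is a list of rows, each a list of 3 entries, a list of its own where there are three numbers: the closure in counts, from 0 (fully open) to 255 (shut), then the shift along the world's x, y, z as a fraction of full scale, then the turn, a rotation vector about the world's x, y, z as a fraction of full scale. A call has 1 to 12 rows; each row is the pose to reach, as a shift and turn from the pose commanded when the call began; what a row does not reach only later rows make up. Full scale, the value 1, is 150 mm for a shift and 2 rad for a turn. A row lasts 1/8 s, in which the tool goes at most 62.5 mm and 10.7 degrees, less where a joint would pass 70% of its speed; a pose out of reach is approached as far as the arm can. A call with a number of a shift or a turn outside -1 to 1 is refused whole. A call with a gripper value outside its range is refused whole. The fingers move at their own pace and stop on an object; "grip_force" is the grip in N (left out, the last holds). Time passes only in rows, so rows that repeat a pose let the fingers close. It gives the time, the measured TCP pose, the force, the opening and the grip force at its end, in the units of the state.
- telemetry.read_state(): the state, without advancing time (a new reading comes with each control period).
- eyes.grab_frame(name): name is "scene" or "top" or "wrist"; returns a dict with "frame" (384x512x3 uint8, red, green, blue), "K" (3x3 intrinsics, pixels), "extrinsics" (4x4, takes a point from camera to world coordinates); the wrist camera has in their place "mount" (4x4, takes a point from camera to tool coordinates, whose origin is the TCP and whose axes are the flange's). Camera axes: x right, y down, z forward; pixel columns grow to the right and rows downward; lengths in m; the calibration is good to about 2 mm. A picture is of the moment at which its call begins: read the wrist's pose just before it. There is no depth.
- workorder.hand_in(): hands the job in; it is judged then, once.
The state is a dict: "time": time; "q": joint angles; "joint_vel": joint speeds; "tau": joint torques, N m; "eef_pos": TCP position; "eef_rot": TCP orientation; "contact_force": force on the tool from outside, world axes, zero at the start; "moment": the same for the moment, N m; "width": finger opening in m; "grasp_force": force on a finger pad.
Only numpy, scipy, OpenCV 4.12 (cv2) and the standard library are available. Lean on these libraries where they do the work, as an engineer would, in place of code of your own. Each camera call takes 0.05 s, during which the arm holds its last target. There are 200 camera calls.

TASK

Slide the knurled filter cell out of its storage rail through the open end, put it over the lens tube of the projector and turn it until one of its hidden keyways drops over the pin, without forcing it. Push it fully home against the spring ring and finish while still holding it pushed home; leave everything else on the table where it is.

Things in the scene. Friction and masses are not known exactly. Their poses are not given: they have to be found in the camera images.
- cell_mid (a point): centre (half-way up, on the axis) of the filter cell, a dark metal knurled collar, 48 mm high, upright, z up, about 0.2 kg: a flange 66 mm across and 5 mm thick at the underside, above it the knurled grip 46 mm across, a flat closed top with a glass. Grip it high, fingertips 15 mm or more above its underside, so that they clear the rail's lips whichever way they close.
- cell_foot (a point): centre of the cell's underside, 24 mm below its middle. It is hollow below, with a 31 mm bore that goes over the lens tube. The 6 mm thick inner lip at the underside has four keyways, 90 degrees apart, each 8 mm wide, which cannot be seen from above; the rest of the lip is stopped by the pin.
- rail_mid (a point): storage rail, a plywood channel 110 mm long (x), 84 mm wide (y), 23 mm high: the middle of its floor, 10 mm above the table. Two aluminium lips overhang the cell's flange by 6 mm each side, undersides 9 mm and tops 13 mm above the floor, slot between them 54 mm: the cell can rise 4 mm at most.
- rail_mouth (a point): middle of the rail's open end, at floor height, 55 mm along -x from its middle, roughly towards the robot (the other end is closed). The cell must slide out here along the rail's -x; it is clear of the lips when its centre is 35 mm beyond this point.
- seat (a point): centre of the flat shoulder round the foot of the lens tube on the projector (fixed grey box, 130 mm square, 70 mm high), 82 mm above the table, z up. The metal tube stands upright: 28 mm thick up to 26 mm above the seat, tapering to 18 mm at 36 mm. When the cell is fully home, its underside lies on the seat.
- pin (a point): point on the tube's axis level with the top of the one square 5 mm pin that sticks out 5 mm sideways from it, 20 mm above the seat. It does not move; its direction differs each time and is not given. Turning the cell a quarter turn at most, either way, brings a keyway over it (play about 0.09 rad either side); it then goes down freely 13 mm to the spring ring.
- spring_ring (a joint): the sprung ring round the shoulder on the projector, 64 mm across; 0 when up (its top 7 mm above the seat), grows to 0.007 m when the cell has pressed it level with the seat. It resists with 4 N at first and 10 N when level, and lifts the cell again if it is let go.
- tape: bystander, to be left alone: a roll of brown tape lying flat, 58 mm wide, 19 mm high
- paint_bottle: bystander, to be left alone: a white paint bottle, 60 mm wide, 170 mm high
- ink_jar: bystander, to be left alone: a jar of ink, 64 mm wide, 85 mm high
- water_pot: bystander, to be left alone: a clear plastic water pot, 80 mm wide, 85 mm high
- glue_tin: bystander, to be left alone: a tin of glue, 70 mm wide, 70 mm high
- paint_brush: bystander, to be left alone: a paint brush lying flat, 170 mm long
- eraser: bystander, to be left alone: a white eraser, 55 x 24 x 14 mm
There are look-alikes about, which are no part of the job. Leave any green or yellow look-alike of the part that bears cell_mid alone. What is shaped like the part that bears seat but purple is not meant.

How it is judged:
By the outcome, as a careful person would: the job done as asked, in the order asked, and still so for the second after the job is handed in, while the arm keeps its last pose, push and grip.
It also fails if it takes over 58 s, if anything falls off the work surface, if the arm or the gripper's body presses on something with over 40 N, if the wrist force passes 120 N, or if a joint passes its speed limit or range.

## Working session

There is one attempt and no reset: what is moved stays moved. The work goes in short steps, Python scripts to look and compute and a tool call to move; the robot and the scene stay as the last step left them, time stands still between calls to the robot, and variables do not carry over. Pictures are saved under pics/ and viewed, at most 10 in all, crops included, and the job is handed in when it is done.

Besides the shell and the picture viewer there is one more tool, called after "Emit:" as name([rows], argument=value, ...), one row to a line, values as JSON. play_rows: Moves the arm, as the interface text tells. Its arguments: {"type":"object","properties":{"motion":{"type":"array","items":{"type":"array"}},"grip_force":{"type":"number"}},"required":["motion"]}

```bash
mkdir -p pics; ls; cat > h.py <<'E'
import numpy as np, cv2
from cell import telemetry, eyes, workorder, arm
def snap(n,f):
    d=eyes.grab_frame(n); cv2.imwrite('pics/'+f,d['frame'][:,:,::-1]); return d
def ray(d,u,v,z,T=None):
    T=np.array(d['extrinsics']) if T is None else T
    r=T[:3,:3]@np.linalg.inv(np.array(d['K']))@[u,v,1]; o=T[:3,3]
    return o+r*(z-o[2])/r[2]
def proj(d,p,T=None):
    T=np.array(d['extrinsics']) if T is None else T
    c=np.linalg.inv(T)@np.r_[p,1]; q=np.array(d['K'])@c[:3]; return q[:2]/q[2]
E
python3 - <<'E'
from h import *
import pickle
s=telemetry.read_state();print(s)
D={n:snap(n,n+'0.png') for n in('scene','top')}
pickle.dump(D,open('D0.pkl','wb'))
for n in D: print(n,np.round(D[n]['K'],1).tolist(),np.round(D[n]['extrinsics'],3).tolist())
print(arm.tcp_to_grasp)
E
```

```text
pics
{'time': 0.0, 'q': array([-1.33797164e+00,  4.23828714e-01,  1.63070247e+00,  2.16552318e-05,
        1.08856479e+00, -1.90154010e-02]), 'joint_vel': array([ 0.00027308, -0.0029458 ,  0.00099288, -0.00125794,  0.00096963,
        0.00051209]), 'tau': array([-2.58470871e-03, -5.57396436e+01, -2.81742722e+01, -2.88618980e-05,
        7.29398671e-03, -5.21741072e-05]), 'eef_pos': array([ 0.15563761, -0.60475176,  0.23054835]), 'eef_rot': array([-3.14008997e+00, -4.77516651e-05,  2.51829999e-01]), 'contact_force': array([ 1.15537334, -0.03447392, -0.4473263 ]), 'moment': array([-0.0075654 , -0.01649489, -0.02926861]), 'grasp_force': 0.0, 'width': 0.08563890784351452}
scene [[454.0, 0.0, 256.0], [0.0, 454.0, 195.2], [0.0, 0.0, 1.0]] [[0.896, 0.292, -0.335, 1.019], [0.444, -0.587, 0.677, -0.872], [0.001, -0.755, -0.656, 0.963], [0.0, 0.0, 0.0, 1.0]]
top [[433.2, 0.0, 256.3], [0.0, 433.2, 192.3], [0.0, 0.0, 1.0]] [[-0.016, -0.987, 0.161, 0.402], [-1.0, 0.013, -0.019, 0.018], [0.016, -0.162, -0.987, 1.235], [0.0, 0.0, 0.0, 1.0]]
0.0187
```

View pics/top0.png

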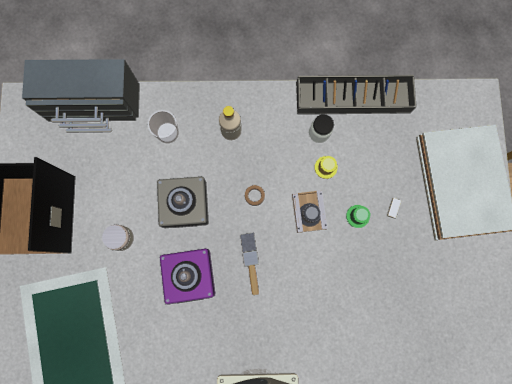

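View pics/scene0.png

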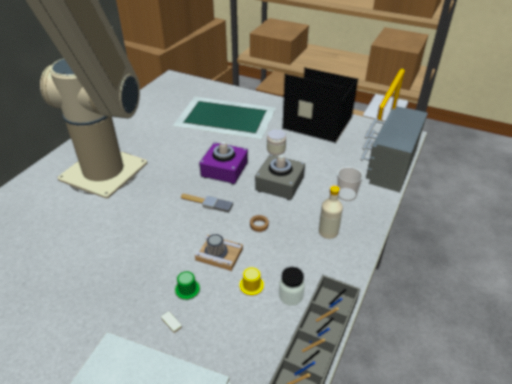

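The top view shows the rail and dark cell near (311,213), the grey projector near (182,201), the purple decoy near (187,276), and the green and yellow decoys near (358,216) and (326,167). Next I'll enlarge both areas.

```bash
python3 - <<'E'
from h import *
import pickle
D=pickle.load(open('D0.pkl','rb'))
def crop(n,u,v,w,h,s): return cv2.resize(D[n]['frame'][v:v+h,u:u+w],None,fx=s,fy=s,interpolation=cv2.INTER_CUBIC)
a=crop('top',285,180,50,60,8)[:300*2]; 
m=np.zeros((600,800,3),np.uint8)
m[:300,:400]=cv2.resize(crop('top',280,185,60,45,1),(400,300),interpolation=cv2.INTER_CUBIC)
m[:300,400:]=cv2.resize(crop('top',150,170,64,64*3//4,1),(400,300),interpolation=cv2.INTER_CUBIC)
m[300:,:400]=cv2.resize(crop('scene',185,230,64,48,1),(400,300),interpolation=cv2.INTER_CUBIC)
m[300:,400:]=cv2.resize(crop('scene',248,150,64,48,1),(400,300),interpolation=cv2.INTER_CUBIC)
cv2.imwrite('pics/m1.png',m[:,:,::-1])
t=D['top'];s=D['scene']
print('cell top',ray(t,312,213,.058),ray(s,215,239,.058));print('tube top',ray(t,181,199,.118),ray(s,280,160,.118))
E
```

```text
cell top [ 0.53536339 -0.15596879  0.058     ] [ 0.53840147 -0.15187794  0.058     ]
tube top [0.57001158 0.19267545 0.118     ] [0.58093366 0.1832196  0.118     ]
```

View pics/m1.png

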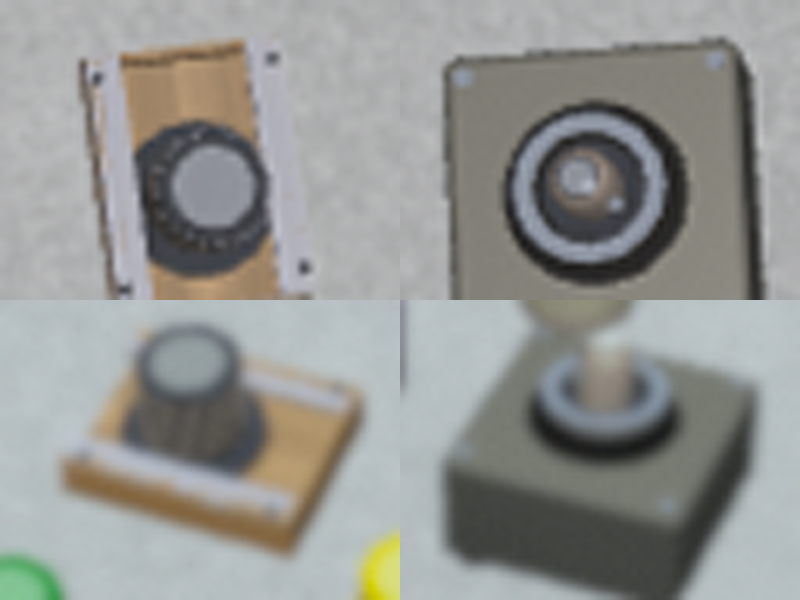

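The cell sits near the middle of the rail, with its top at about (312,213). In the projector crop the tube tip is near (178.3,198.3) and the pin shows as a small bright square near (184.4,202.8).

```bash
python3 - <<'E'
from h import *
import pickle
t=pickle.load(open('D0.pkl','rb'))['top']
P=lambda x,y:(280+x/6.667,185+y/6.667)
Q=lambda x,y:(150+(x-400)/6.25,170+y/6.25)
for p in [(97,78),(125,290),(271,58),(304,267)]: print(ray(t,*P(*p),.033))
print('cell',ray(t,*P(213,187),.058)); print('tube',ray(t,*Q(577,177),.118)); print('pin',ray(t,*Q(615,205),.102)); print('ring',ray(t,*Q(588,185),.089))
d=eyes.grab_frame('wrist');print(np.round(d['K'],1).tolist(),np.round(d['mount'],3).tolist())
E
```

```text
[ 0.58493784 -0.11221081  0.033     ]
[ 0.49544827 -0.12117413  0.033     ]
[ 0.59247866 -0.18609484  0.033     ]
[ 0.50393457 -0.19635476  0.033     ]
cell [ 0.53523172 -0.15582231  0.058     ]
tube [0.57189372 0.1996423  0.118     ]
pin [0.5621777 0.1861351 0.102    ]
ring [0.57278166 0.19964112 0.089     ]
[[342.9, 0.0, 258.7], [0.0, 342.9, 190.4], [0.0, 0.0, 1.0]] [[0.0, -0.964, -0.267, 0.067], [1.0, 0.0, 0.0, 0.001], [-0.0, -0.267, 0.964, -0.142], [0.0, 0.0, 0.0, 1.0]]
```

Emit:
play_rows([
  [0, [0.4, 0.4, 0], [0, 0, 0.09]],
  [0, [0.7, 0.7, 0], [0, 0, 0.18]],
  [0, [1, 1, 0], [0, 0, 0.27]],
  [0, [1, 1, 0], [0, 0, 0.36]],
])

```text
time: 0.65
eef_pos: [0.3074, -0.4527, 0.2311]
eef_rot: [-3.141, -0.001, 0.98]
contact_force: [0.5, -0.9, 0.3]
width: 0.0856
grasp_force: 0.0
```

Emit:
play_rows([
  [0, [0.3, 0.4, 0], [0, 0, 0.09]],
  [0, [0.5, 0.7, 0], [0, 0, 0.18]],
  [0, [0.75, 1, 0], [0, 0, 0.27]],
  [0, [0.75, 1, 0], [0, 0, 0.35]],
])

```text
time: 1.15
eef_pos: [0.4204, -0.3019, 0.2313]
eef_rot: [3.141, -0.001, 1.683]
contact_force: [0.0, 0.3, -0.2]
width: 0.0856
grasp_force: 0.0
```

Emit:
play_rows([
  [0, [0.4, 0.4, -0.1], [0, 0, 0]],
  [0, [0.77, 0.8, -0.2], [0, 0, 0]],
  [0, [0.77, 0.98, -0.2], [0, 0, 0]],
  [0, [0.77, 0.98, -0.2], [0, 0, 0]],
])

```text
time: 1.65
eef_pos: [0.5347, -0.1548, 0.2004]
eef_rot: [-3.14, -0.001, 1.677]
contact_force: [-0.0, 0.4, 0.4]
width: 0.0853
grasp_force: 0.0
```

```bash
cat >> h.py <<'E'
from scipy.spatial.transform import Rotation as Ro
def wrist(f):
    s=telemetry.read_state(); d=snap('wrist',f)
    T=np.eye(4);T[:3,:3]=Ro.from_euler('xyz',s['eef_rot']).as_matrix();T[:3,3]=s['eef_pos']
    d['extrinsics']=T@np.array(d['mount']); return s,d
E
python3 - <<'E'
from h import *
import pickle
s,d=wrist('w1.png');pickle.dump(d,open('w1.pkl','wb'));print(s['eef_pos'],s['eef_rot'],s['q'])
E
```

```text
[ 0.53474325 -0.15476766  0.20038755] [-3.14048051e+00 -1.04655727e-03  1.67660275e+00] [-3.03384210e-01  3.63389476e-01  1.80623558e+00  6.26111510e-04
  9.73404407e-01 -4.09543770e-01]
```

View pics/w1.png

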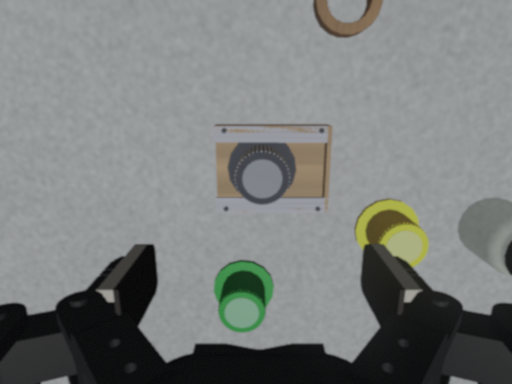

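In the wrist view the cell top is at (262,180). The lip screws are at (223,130), (322,130), (318,209) and (226,209). The green decoy, about (243,300), lies on the -y side.

```bash
python3 - <<'E'
from h import *
import pickle
d=pickle.load(open('w1.pkl','rb'))
for p in [(223,130),(322,130),(318,209),(226,209)]: print(ray(d,*p,.033))
print('cell',ray(d,262.5,179.5,.058),'flange',ray(d,262,170,.015)); print('green',ray(d,242,311,.048),'yellow',ray(d,404,245,.048),'tcp',proj(d,telemetry.read_state()['eef_pos']))
g=cv2.cvtColor(d['frame'],cv2.COLOR_RGB2HSV)
m=(cv2.inRange(d['frame'],(95,95,95),(150,155,160)))[155:205,235:290]
n,l,st,c=cv2.connectedComponentsWithStats(m); k=1+st[1:,4].argmax(); print(st[k],c[k]+[235,155])
E
```

```text
[ 0.49851667 -0.12111393  0.033     ]
[ 0.5864413  -0.11172815  0.033     ]
[ 0.59417032 -0.18563657  0.033     ]
[ 0.50718468 -0.19494337  0.033     ]
cell [ 0.53766043 -0.1565717   0.058     ] flange [ 0.53768134 -0.15747126  0.015     ]
green [ 0.5324415  -0.29385556  0.048     ] yellow [ 0.67597776 -0.20735895  0.048     ] tcp [258.04530464 252.12255022]
[   7    4   41   40 1254] [261.88835726 178.35007974]
```

Emit:
play_rows([
  [0, [0.013, -0.005, -0.3], [0, 0, 0]],
  [0, [0.013, -0.005, -0.6], [0, 0, 0]],
  [0, [0.013, -0.005, -0.75], [0, 0, 0]],
  [0, [0.013, -0.005, -0.75], [0, 0, 0]],
])

```text
time: 2.2
eef_pos: [0.5338, -0.1598, 0.0873]
eef_rot: [-3.138, -0.001, 1.67]
contact_force: [-0.0, -0.6, 0.4]
width: 0.0855
grasp_force: 0.0
```

Emit:
play_rows([
  [0, [0, 0, -0.2], [0, 0, 0]],
  [0, [0, 0, -0.37], [0, 0, 0]],
  [0, [0, 0, -0.37], [0, 0, 0]],
  [80, [0, 0, -0.37], [0, 0, 0]],
  [140, [0, 0, -0.37], [0, 0, 0]],
  [255, [0, 0, -0.37], [0, 0, 0]],
  [255, [0, 0, -0.37], [0, 0, 0]],
  [255, [0, 0, -0.37], [0, 0, 0]],
], grip_force=40)

```text
time: 3.2
eef_pos: [0.5366, -0.1595, 0.0351]
eef_rot: [3.139, 0.001, 1.672]
contact_force: [-1.8, -1.3, 8.7]
width: 0.045
grasp_force: 40.2
```

Emit:
play_rows([
  [60, [0, 0, 0], [0, 0, 0]],
  [60, [0, 0, 0], [0, 0, 0]],
  [60, [0, 0.023, 0], [0, 0, 0]],
  [60, [0, 0.023, 0], [0, 0, 0]],
  [60, [0, 0.023, 0], [0, 0, 0]],
])

```text
time: 3.82
eef_pos: [0.5357, -0.1555, 0.0333]
eef_rot: [-3.142, -0.0, 1.672]
contact_force: [0.1, 0.3, -0.4]
width: 0.0655
grasp_force: 0.0
```

```bash
python3 - <<'E'
from h import *
import pickle
s,d=wrist('w2.png');pickle.dump(d,open('w2.pkl','wb'));print(s['eef_pos'],s['eef_rot'],s['contact_force'],s['width']); print(proj(d,s['eef_pos']), proj(d,[.537,-.156,.058]))
E
```

```text
[ 0.53568481 -0.15548665  0.03325608] [-3.14150287e+00 -5.44007391e-06  1.67200141e+00] [ 0.06849675  0.29484581 -0.44314491] 0.06545297938530521
[259.51815474 249.26715219] [262.94107802 278.79289017]
```

View pics/w2.png

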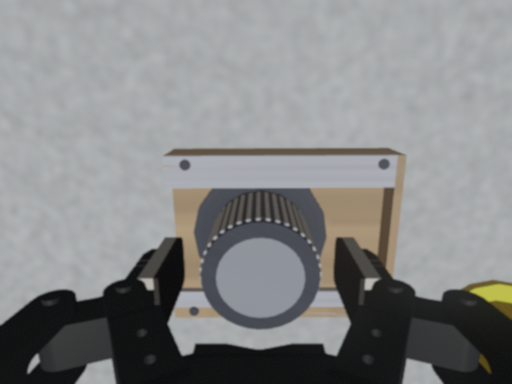

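The cell stands between the open fingers, with its top disc centred at about (260.5,277). The lip screws are at (185,165) and (384,164).

```bash
python3 - <<'E'
from h import *
import pickle
d=pickle.load(open('w2.pkl','rb'))
print(ray(d,260.5,277,.058),ray(d,185,165,.033),ray(d,384,164,.033),ray(d,260.5,277,.054))
E
```

```text
[ 0.53599188 -0.15533314  0.058     ] [ 0.50043231 -0.12022429  0.033     ] [ 0.58395344 -0.11127422  0.033     ] [ 0.53624597 -0.15759873  0.054     ]
```

Emit:
play_rows([
  [140, [0, 0, 0], [0, 0, 0]],
  [255, [0, 0, 0], [0, 0, 0]],
  [255, [0, 0, 0], [0, 0, 0]],
  [255, [0, 0, 0], [0, 0, 0]],
  [255, [0, 0, 0], [0, 0, 0]],
], grip_force=50)

```text
time: 4.5
eef_pos: [0.5358, -0.1556, 0.0337]
eef_rot: [3.141, 0.0, 1.672]
contact_force: [-0.9, -0.2, 5.2]
width: 0.0449
grasp_force: 51.3
```

Emit:
play_rows([
  [255, [0, 0, 0.013], [0, 0, 0]],
  [255, [-0.03, -0.003, 0.013], [0, 0, 0]],
  [255, [-0.1, -0.011, 0.013], [0, 0, 0]],
  [255, [-0.2, -0.021, 0.013], [0, 0, 0]],
  [255, [-0.3, -0.032, 0.013], [0, 0, 0]],
  [255, [-0.3, -0.032, 0.013], [0, 0, 0]],
])

```text
time: 5.25
eef_pos: [0.4888, -0.1603, 0.0351]
eef_rot: [-3.14, -0.001, 1.671]
contact_force: [-0.1, 0.1, -1.1]
width: 0.0448
grasp_force: 51.3
```

Emit:
play_rows([
  [255, [-0.1, -0.011, 0], [0, 0, 0]],
  [255, [-0.2, -0.021, 0], [0, 0, 0]],
  [255, [-0.33, -0.035, 0], [0, 0, 0]],
  [255, [-0.33, -0.035, 0], [0, 0, 0]],
  [255, [-0.33, -0.035, 0], [0, 0, 0]],
])

```text
time: 5.88
eef_pos: [0.4418, -0.1659, 0.0355]
eef_rot: [3.141, 0.001, 1.672]
contact_force: [-0.3, -0.3, -1.4]
width: 0.0449
grasp_force: 51.3
```

Emit:
play_rows([
  [255, [0, 0, 0.1], [0, 0, 0]],
  [255, [0, 0, 0.4], [0, 0, 0]],
  [255, [0, 0, 0.8], [0, 0, 0]],
  [255, [0, 0, 1], [0, 0, 0]],
  [255, [0, 0, 1], [0, 0, 0]],
])

```text
time: 6.5
eef_pos: [0.4433, -0.1662, 0.1886]
eef_rot: [3.135, 0.003, 1.672]
contact_force: [-0.4, 0.8, -1.8]
width: 0.0448
grasp_force: 51.9
```

```bash
python3 - <<'E'
from h import *
s=telemetry.read_state();print(s['eef_pos'],s['eef_rot'],s['q'],s['contact_force'],s['moment'])
E
```

```text
[ 0.44332242 -0.16624618  0.1886386 ] [3.13538283 0.00326236 1.6722034 ] [-3.83914666e-01  2.60172500e-01  1.99598351e+00  1.46064595e-05
  8.78422042e-01 -4.85341150e-01] [-0.37944035  0.75437514 -1.81310169] [ 0.00136196 -0.02943167 -0.01264384]
```

Emit:
play_rows([
  [255, [0.2, 0.25, 0], [0, 0, 0]],
  [255, [0.4, 0.5, 0], [0, 0, 0]],
  [255, [0.6, 0.8, 0], [0, 0, 0]],
  [255, [0.7, 1, 0], [0, 0, 0]],
])

```text
time: 7.0
eef_pos: [0.5469, -0.0135, 0.1842]
eef_rot: [-3.141, -0.0, 1.673]
contact_force: [-0.0, -0.2, -1.4]
width: 0.0447
grasp_force: 51.8
```

Emit:
play_rows([
  [255, [0.1, 0.3, 0], [0, 0, 0]],
  [255, [0.16, 0.6, 0], [0, 0, 0]],
  [255, [0.16, 0.9, 0], [0, 0, 0]],
  [255, [0.16, 0.9, 0], [0, 0, 0]],
  [255, [0.16, 0.9, 0], [0, 0, 0]],
  [255, [0.16, 0.9, 0], [0, 0, 0]],
])

```text
time: 7.75
eef_pos: [0.5699, 0.1183, 0.1848]
eef_rot: [-3.141, 0.0, 1.671]
contact_force: [0.6, -0.2, -1.5]
width: 0.045
grasp_force: 51.8
```

```bash
python3 - <<'E'
from h import *
import pickle
s,d=wrist('w3.png');pickle.dump(d,open('w3.pkl','wb'));print(s['eef_pos'],s['eef_rot'],s['q'])
E
```

```text
[0.56987439 0.1183023  0.18481565] [-3.14062361e+00  2.75588810e-04  1.67071180e+00] [ 1.84338831e-01  4.18639843e-01  1.76145020e+00 -2.35060260e-04
  9.62491449e-01  8.45579188e-02]
```

View pics/w3.png

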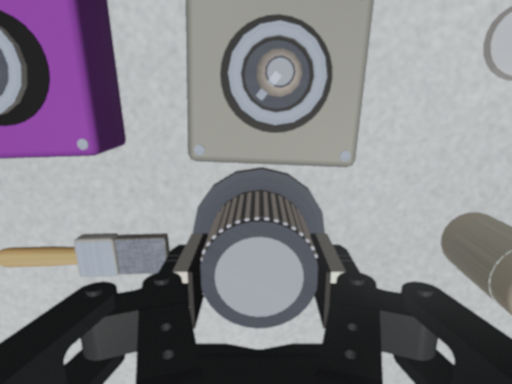

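The view is clear: tube tip at (280.5,71), grey sprung ring centred near (277,73), pin pointing from (272,83) to (261,96). The held cell's top is at (260,276).

```bash
python3 - <<'E'
from h import *
import pickle
d=pickle.load(open('w3.pkl','rb'));f=d['frame'].astype(int)
b=(f[...,2]-f[...,0]);m=((b>5)&(f.sum(2)>380)).astype(np.uint8)
m[:15]=0;m[130:]=0;m[:,:215]=0;m[:,340:]=0
n,l,st,c=cv2.connectedComponentsWithStats(m);k=1+st[1:,4].argmax()
cs,_=cv2.findContours((l==k).astype(np.uint8),cv2.RETR_EXTERNAL,cv2.CHAIN_APPROX_NONE)
e=cv2.fitEllipse(max(cs,key=len));print(st[k],e)
print('ring',ray(d,*e[0],.089),'tip',ray(d,280.5,71,.118))
a=ray(d,*e[0],.089)
p=ray(d,261.5,96,.102);print('pin',p,np.degrees(np.arctan2(*(p-a)[1::-1])))
for z in(.209,.205): print('cell',ray(d,260,276,z),'flange',ray(d,260.5,230,z-.043))
E
```

```text
[ 228   21   99  104 3624] ((277.220703125, 72.29627990722656), (97.20022583007812, 102.70597839355469), 7.4750447273254395)
ring [0.57335726 0.2006185  0.089     ] tip [0.57388674 0.19961041 0.118     ]
pin [0.56452161 0.18466166 0.102     ] -118.97424510626625
cell [0.57000414 0.11855407 0.209     ] flange [0.57022149 0.12003396 0.166     ]
cell [0.57024402 0.11630012 0.205     ] flange [0.57040268 0.11841894 0.162     ]
```

Emit:
play_rows([
  [255, [0.01, 0.25, 0], [0, 0, 0]],
  [255, [0.022, 0.45, 0], [0, 0, 0]],
  [255, [0.022, 0.535, 0], [0, 0, 0]],
  [255, [0.022, 0.535, 0], [0, 0, 0]],
  [255, [0.022, 0.535, 0], [0, 0, 0]],
  [255, [0.022, 0.535, -0.1], [0, 0, 0]],
  [255, [0.022, 0.535, -0.2], [0, 0, 0]],
  [255, [0.022, 0.535, -0.2], [0, 0, 0]],
  [255, [0.022, 0.535, -0.2], [0, 0, 0]],
])

```text
time: 8.93
eef_pos: [0.5735, 0.1995, 0.155]
eef_rot: [-3.141, 0.0, 1.672]
contact_force: [-0.6, -0.2, -1.7]
width: 0.045
grasp_force: 51.8
```

Emit:
play_rows([
  [255, [0, 0, 0], [0, 0, 0]],
  [255, [0, 0, -0.03], [0, 0, 0]],
  [255, [0, 0, -0.06], [0, 0, 0]],
  [255, [0, 0, -0.06], [0, 0, 0]],
])

```text
time: 9.43
eef_pos: [0.5731, 0.1996, 0.1457]
eef_rot: [-3.141, 0.0, 1.672]
contact_force: [0.1, -0.6, -1.2]
width: 0.0448
grasp_force: 51.8
```

Emit:
play_rows([
  [255, [0, 0, -0.02], [0, 0, 0]],
  [255, [0, 0, -0.04], [0, 0, 0]],
  [255, [0, 0, -0.06], [0, 0, 0]],
  [255, [0, 0, -0.08], [0, 0, 0]],
  [255, [0, 0, -0.08], [0, 0, 0]],
])

```text
time: 10.05
eef_pos: [0.5733, 0.1995, 0.1339]
eef_rot: [-3.141, 0.0, 1.672]
contact_force: [-0.3, 0.6, -2.0]
width: 0.0445
grasp_force: 51.8
```

Emit:
play_rows([
  [255, [0, 0, -0.01], [0, 0, 0]],
  [255, [0, 0, -0.02], [0, 0, 0]],
  [255, [0, 0, -0.02], [0, 0, 0]],
])

```text
time: 10.42
eef_pos: [0.5734, 0.1996, 0.1312]
eef_rot: [-3.141, 0.0, 1.672]
contact_force: [0.2, 0.6, -1.7]
width: 0.0447
grasp_force: 51.8
```

Emit:
play_rows([
  [255, [0, 0, -0.01], [0, 0, 0]],
  [255, [0, 0, -0.02], [0, 0, 0]],
  [255, [0, 0, -0.02], [0, 0, 0]],
])

```text
time: 10.8
eef_pos: [0.5734, 0.1996, 0.1281]
eef_rot: [-3.141, 0.0, 1.672]
contact_force: [0.4, -0.5, -1.8]
width: 0.0449
grasp_force: 51.8
```

Emit:
play_rows([
  [255, [0, 0, -0.005], [0, 0, 0]],
  [255, [0, 0, -0.01], [0, 0, 0]],
  [255, [0, 0, -0.01], [0, 0, 0]],
])

```text
time: 11.18
eef_pos: [0.5734, 0.1996, 0.1267]
eef_rot: [-3.141, 0.0, 1.672]
contact_force: [-0.3, 0.2, -1.2]
width: 0.0449
grasp_force: 51.8
```

Emit:
play_rows([
  [255, [0, 0, -0.005], [0, 0, 0]],
  [255, [0, 0, -0.01], [0, 0, 0]],
  [255, [0, 0, -0.01], [0, 0, 0]],
])

```text
time: 11.55
eef_pos: [0.5736, 0.1997, 0.1255]
eef_rot: [3.141, -0.0, 1.672]
contact_force: [0.3, -0.1, 1.2]
width: 0.0446
grasp_force: 52.1
```

Emit:
play_rows([
  [255, [0, 0, -0.005], [0, 0, 0]],
  [255, [0, 0, -0.01], [0, 0, 0]],
  [255, [0, 0, -0.01], [0, 0, 0]],
])

```text
time: 11.92
eef_pos: [0.5737, 0.1999, 0.1247]
eef_rot: [3.141, -0.0, 1.672]
contact_force: [-2.4, 0.4, 8.1]
width: 0.045
grasp_force: 52.8
```

Emit:
play_rows([
  [255, [0, 0, 0.002], [0, 0, 0.035]],
  [255, [0, 0, 0.002], [0, 0, 0.07]],
  [255, [0, 0, 0.002], [0, 0, 0.07]],
])

```text
time: 12.3
eef_pos: [0.5732, 0.2001, 0.125]
eef_rot: [-3.141, -0.001, 1.812]
contact_force: [-3.5, 1.6, 8.7]
width: 0.0448
grasp_force: 52.8
```

```bash
python3 - <<'E'
from h import *
s=telemetry.read_state();print(s['eef_pos'],s['contact_force'],s['moment'],s['q'][5])
E
```

```text
[0.57315943 0.20014942 0.12495829] [-3.500368    1.61426737  8.72485488] [ 0.22647171  0.94271696 -0.05728285] 0.07373862699418454
```

Emit:
play_rows([
  [255, [0, 0, 0.001], [0, 0, 0.035]],
  [255, [0, 0, 0.001], [0, 0, 0.07]],
  [255, [0, 0, 0.001], [0, 0, 0.07]],
])

```text
time: 12.68
eef_pos: [0.5732, 0.2002, 0.125]
eef_rot: [-3.141, -0.001, 1.952]
contact_force: [-4.1, 2.3, 7.4]
width: 0.0448
grasp_force: 52.7
```

Emit:
play_rows([
  [255, [0, 0, 0], [0, 0, 0.035]],
  [255, [0, 0, 0], [0, 0, 0.07]],
  [255, [0, 0, 0], [0, 0, 0.07]],
])

```text
time: 13.05
eef_pos: [0.5733, 0.2001, 0.125]
eef_rot: [3.141, -0.001, 2.092]
contact_force: [-3.1, -0.6, 8.1]
width: 0.0446
grasp_force: 52.7
```

Emit:
play_rows([
  [255, [0, 0, 0], [0, 0, 0.035]],
  [255, [0, 0, 0], [0, 0, 0.07]],
  [255, [0, 0, 0], [0, 0, 0.07]],
])

```text
time: 13.42
eef_pos: [0.573, 0.2002, 0.1251]
eef_rot: [-3.142, -0.001, 2.232]
contact_force: [-4.8, 1.7, 9.8]
width: 0.0451
grasp_force: 52.9
```

Emit:
play_rows([
  [255, [0, 0, 0.001], [0, 0, 0.035]],
  [255, [0, 0, 0.001], [0, 0, 0.07]],
  [255, [0, 0, 0.001], [0, 0, 0.07]],
])

```text
time: 13.8
eef_pos: [0.5732, 0.2002, 0.1252]
eef_rot: [3.141, -0.001, 2.372]
contact_force: [-3.0, 1.8, 7.6]
width: 0.0449
grasp_force: 52.7
```

Emit:
play_rows([
  [255, [0, 0, 0], [0, 0, 0.035]],
  [255, [0, 0, 0], [0, 0, 0.07]],
  [255, [0, 0, 0], [0, 0, 0.07]],
])

```text
time: 14.18
eef_pos: [0.5733, 0.2001, 0.1251]
eef_rot: [3.141, -0.0, 2.512]
contact_force: [-2.6, -0.1, 6.9]
width: 0.0449
grasp_force: 52.6
```

Emit:
play_rows([
  [255, [0, 0, 0], [0, 0, 0.035]],
  [255, [0, 0, 0], [0, 0, 0.07]],
  [255, [0, 0, 0], [0, 0, 0.07]],
])

```text
time: 14.55
eef_pos: [0.5733, 0.2001, 0.1251]
eef_rot: [3.141, -0.001, 2.652]
contact_force: [-2.9, -0.1, 6.5]
width: 0.0449
grasp_force: 52.7
```

Emit:
play_rows([
  [255, [0, 0, 0], [0, 0, 0.035]],
  [255, [0, 0, 0], [0, 0, 0.07]],
  [255, [0, 0, 0], [0, 0, 0.07]],
])

```text
time: 14.92
eef_pos: [0.5733, 0.2, 0.125]
eef_rot: [3.141, -0.0, 2.792]
contact_force: [-3.2, 1.3, 5.3]
width: 0.0449
grasp_force: 52.5
```

Emit:
play_rows([
  [255, [0, 0, 0], [0, 0, 0.035]],
  [255, [0, 0, 0], [0, 0, 0.07]],
  [255, [0, 0, 0], [0, 0, 0.07]],
])

```text
time: 15.3
eef_pos: [0.5734, 0.1996, 0.1242]
eef_rot: [-3.141, -0.0, 2.931]
contact_force: [0.6, -0.5, -1.5]
width: 0.045
grasp_force: 51.8
```

The upward force is gone and the cell has dropped, so a keyway is over the pin. I'll ease it down.

Emit:
play_rows([
  [255, [0, 0, -0.01], [0, 0, 0]],
  [255, [0, 0, -0.02], [0, 0, 0]],
  [255, [0, 0, -0.02], [0, 0, 0]],
])

```text
time: 15.68
eef_pos: [0.5733, 0.1996, 0.1211]
eef_rot: [-3.141, -0.0, 2.931]
contact_force: [0.9, -0.0, -2.2]
width: 0.0445
grasp_force: 51.8
```

```bash
python3 - <<'E'
from h import *
s=telemetry.read_state();print(s['eef_pos'],s['contact_force'],s['moment'],s['q'])
E
```

```text
[0.57334089 0.19955804 0.12106095] [ 0.91594973 -0.02641493 -2.23838535] [-0.01324054  0.04328449 -0.03401941] [ 3.15352784e-01  5.38279407e-01  1.73926044e+00 -2.40707199e-05
  8.64548010e-01 -1.04523285e+00]
```

Emit:
play_rows([
  [255, [0, 0, -0.02], [0, 0, 0]],
  [255, [0, 0, -0.04], [0, 0, 0]],
  [255, [0, 0, -0.05], [0, 0, 0]],
  [255, [0, 0, -0.05], [0, 0, 0]],
])

```text
time: 16.18
eef_pos: [0.5734, 0.1996, 0.1137]
eef_rot: [-3.141, -0.0, 2.932]
contact_force: [0.1, -0.0, -1.4]
width: 0.0445
grasp_force: 51.8
```

Emit:
play_rows([
  [255, [0, 0, -0.01], [0, 0, 0]],
  [255, [0, 0, -0.02], [0, 0, 0]],
  [255, [0, 0, -0.03], [0, 0, 0]],
  [255, [0, 0, -0.03], [0, 0, 0]],
], grip_force=70)

```text
time: 16.68
eef_pos: [0.5737, 0.1997, 0.1097]
eef_rot: [3.141, 0.0, 2.932]
contact_force: [-0.7, -0.6, 5.1]
width: 0.0447
grasp_force: 73.5
```

Emit:
play_rows([
  [255, [0, 0, -0.01], [0, 0, 0]],
  [255, [0, 0, -0.02], [0, 0, 0]],
  [255, [0, 0, -0.028], [0, 0, 0]],
  [255, [0, 0, -0.028], [0, 0, 0]],
])

```text
time: 17.18
eef_pos: [0.5737, 0.1997, 0.1059]
eef_rot: [3.141, 0.001, 2.932]
contact_force: [-3.4, -1.3, 8.3]
width: 0.044
grasp_force: 74.2
```

Emit:
play_rows([
  [255, [0, 0, -0.005], [0, 0, 0]],
  [255, [0, 0, -0.005], [0, 0, 0]],
])

```text
time: 17.42
eef_pos: [0.5737, 0.1997, 0.1058]
eef_rot: [3.141, 0.001, 2.932]
contact_force: [-3.9, -1.3, 14.3]
width: 0.0444
grasp_force: 74.7
```

Emit:
play_rows([
  [255, [0, 0, -0.005], [0, 0, 0]],
  [255, [0, 0, -0.005], [0, 0, 0]],
  [255, [0, 0, -0.005], [0, 0, 0]],
  [255, [0, 0, -0.005], [0, 0, 0]],
])

```text
time: 17.92
eef_pos: [0.5738, 0.1997, 0.1057]
eef_rot: [3.141, 0.001, 2.932]
contact_force: [-7.0, -1.9, 20.1]
width: 0.0444
grasp_force: 75.4
```

```bash
python3 - <<'E'
from h import *
t=snap('top','t9.png');w=wrist('w9.png')
a=cv2.resize(t['frame'][150:300,120:400],(800,428),interpolation=cv2.INTER_CUBIC)
m=np.zeros((600,800,3),np.uint8);m[:300,:]=cv2.resize(t['frame'][150:255,120:400],(800,300));m[300:,:400]=cv2.resize(w[1]['frame'],(400,300))
cv2.imwrite('pics/m9.png',m[:,:,::-1]);s=telemetry.read_state();print(s['eef_pos'],s['contact_force'],s['width'])
E
```

```text
[0.57373558 0.19971964 0.10571118] [-5.79808553 -3.12621191 19.54789476] 0.04419711791751068
```

View pics/m9.png

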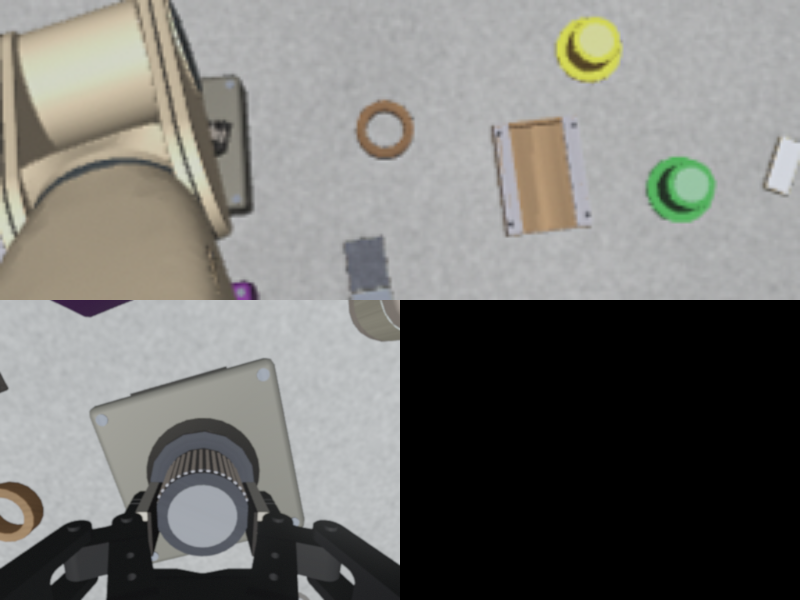

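The wrist panel shows the cell down on the shoulder, with the ring covered, at about (203,500). The top view shows the rail empty, with the rail, tape, brush and decoys where they were. The TCP has dropped 20 mm from pin contact and the force is rising against a hard stop, so the cell is home and still being pressed with about 20 N.

```bash
python3 -c "
from h import *
print(workorder.hand_in())"
```

```text
the job is handed in; nothing more can be done
None
```

The filter cell is keyed over the pin and pushed fully home on the projector, still held there with about 20 N, and the job was handed in at about 18 s on the robot's clock; no verdict came back.

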